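# Put two pairs of shoe lasts back in the last tray

### The arm

A 6-joint arm with a two-finger parallel gripper is mounted at the origin on the work surface. World frame = base frame: x ahead of the robot, y to its left, z up, the work surface at z = 0. Lengths are in mm, angles in rad, forces in N, time in s.
With the tool pointing down it reaches from about 400 to 925 mm from the base axis. Payload 12.5 kg.
Tool frame: the origin (TCP) lies at the very end of the fingers, on their centre line; the grasp point (between the pads) lies 19 mm behind it; z points along the fingers, y is the line along which they close (so a half turn about z gives the same grasp; the last joint's range is limited). The gripper opens to 95 mm and grips with 3 to 60 N. Pads are 20 mm wide; open, the fingers measure 119 mm over their backs; the gripper's body (75 mm by 180 mm) begins 59 mm behind the grasp point.
Start: joints at [-1.395, 0.491, 1.559, -0, 1.092, -0.106], TCP at [173.826, -600.363, 178.161] pointing down, gripper open.
Joint ranges: [-3.1, 3.1], [-0.84, 2.19], [0.05, 2.79], [-1.13, 4.28], [0.06, 2.93], [-2.69, 2.69]. Speed limits (rad/s): [2.22, 2.22, 2.79, 3.14, 3.14, 3.14].

### API

Orientations are given as [roll, pitch, yaw] about the fixed x, y, z axes, in that order (R = Rz(yaw) Ry(pitch) Rx(roll)).
In Python, from cell import env gives the robot as it stands.
- The arm moves only by the shell command python3 steer.py FILE, which reads ROWS from the file FILE. ROWS is a JSON list that holds a single list of rows (three levels of brackets), with 1 to 5 rows, each of 5 numbers: dx, dy, dz in mm, then a turn about the tool's z in rad, then the opening from 0.0 (shut) to 1.0 (fully open); each row is the pose to reach, as a shift and turn from the pose commanded when the command began, along the tool's axes at that moment; what a row does not reach only later rows make up. A row lasts 1/12 s, in which the tool goes at most 41.7 mm and 0.125 rad, less where a joint would pass 70% of its speed; a pose out of reach is approached as far as the arm can. The fingers move at their own pace and stop on an object; the grip force is fixed at half the most. Time passes only in rows, so rows that do not move let the fingers close. It prints the time, the measured TCP pose, the force, the opening and the grip force at its end. Input that does not fit is refused with a message, and nothing moves.
- env.state(): the state, without advancing time (a new reading comes with each control period).
- env.read_camera(name): name is "scene" or "top" or "wrist"; returns (picture, depth): 480x640x3 uint8, red, green, blue; 480x640 float32, mm along the optical axis (not along the pixel's ray), 0 where there is no reading.
- env.camera_info(name): a dict with "vertical_fov" (degrees; the focal length in pixels is half the picture's height over the tangent of half this angle, whatever the lens; pixels are square), "cx", "cy" (the principal point, pixels), "origin" and "attitude" of the camera in the world. Camera axes: x right, y down, z forward; pixel columns grow to the right and rows downward; lengths in mm; the calibration is good to about 2 mm. A picture is of the moment at which its call begins: read the wrist's pose just before it. camera_info takes no time and is no camera call; for the wrist camera it gives the pose at the moment of the call.
- env.job_done(): hands the job in; it is judged then, once.
The state is a dict: "t": time; "joints": joint angles; "qvel": joint speeds; "tau": joint torques, N m; "eef_pos": TCP position; "tcp_rot": TCP orientation; "ft_force": force on the tool from outside, world axes, zero at the start; "moment": the same for the moment, N m; "opening": opening from 0.0 (shut) to 1.0 (fully open); "grip_force": force on a finger pad.
Only numpy, scipy, OpenCV 4.12 (cv2) and the standard library are available. Lean on these libraries where they do the work, as an engineer would, in place of code of your own. Each camera call takes 0.05 s, during which the arm holds its last target. There are 200 camera calls.

### The job

Put the two pairs of round-toed lasts back in the wooden last tray, the small pair in the small pair box and the big pair in the big one: each last upright in its own bay, toe to the cut-away front, left and right side by side as the feet of someone standing there would be. Set them down, do not drop them, and leave the two pointed-toe lasts standing where they are.

Things in the scene. Friction and masses are not known exactly. Their poses are not given: they have to be found in the camera images.
- small_left: small round-toed shoe last (solid cream plastic foot form) for a left foot, standing on its sole: 112 long, 46 wide, 65 high. Grip across the upright cone over the heel: 27 wide, flat sides over its top 26, brass-lined hole on top. Origin at sole level below that hole; z up, x to the toe (tip 82 ahead, heel 30 behind); bulging outer side +y, toe leans to -y. 0.14 kg.
- small_right: small round-toed shoe last (solid cream plastic foot form) for a right foot, standing on its sole: 112 long, 46 wide, 65 high. Grip across the upright cone over the heel: 27 wide, flat sides over its top 26, brass-lined hole on top. Origin at sole level below that hole; z up, x to the toe (tip 82 ahead, heel 30 behind); bulging outer side -y, toe leans to +y. 0.14 kg.
- big_left: big round-toed shoe last (solid cream plastic foot form) for a left foot, standing on its sole: 142 long, 58 wide, 82 high. Grip across the upright cone over the heel: 34 wide, flat sides over its top 33, brass-lined hole on top. Origin at sole level below that hole; z up, x to the toe (tip 104 ahead, heel 38 behind); bulging outer side +y, toe leans to -y. 0.26 kg.
- big_right: big round-toed shoe last (solid cream plastic foot form) for a right foot, standing on its sole: 142 long, 58 wide, 82 high. Grip across the upright cone over the heel: 34 wide, flat sides over its top 33, brass-lined hole on top. Origin at sole level below that hole; z up, x to the toe (tip 104 ahead, heel 38 behind); bulging outer side -y, toe leans to +y. 0.26 kg.
- pointed_small: look-alike that does not belong: right last of the same cream plastic, length, height and cone as the small ones (112 long, 65 high) but with a narrow toe tapering to a point. Origin and axes as for the others. It stays where it stands.
- pointed_big: look-alike that does not belong: left last of the same cream plastic, length, height and cone as the big ones (142 long, 82 high) but with a narrow toe tapering to a point. Origin and axes as for the others. It stays where it stands.
- last_tray: fixed shallow wooden carrying tray, 196 (x) by 366 (y); floor 8 thick; end boards (at +-y) 50 high with a dark hand slot, rear board (+x) 40, front board (-x) 22. Origin at the centre of its underside, z up. The two pair boxes stand side by side in it, their fronts to its front.
- small_box: smaller plywood pair box, fixed in the tray at its left or right: 142 (x) by 146 (y), floor 5, walls and partition 6 thick, 30 high above the floor; front wall (-x) cut away to 12. Two bays 64 wide, 130 long inside, centred at y +-35. Origin: centre of underside (8 above the bench). A centred last, toe to the front, has its origin at x +26, z 5; left foot's bay y -35, right foot's y +35.
- big_box: bigger plywood pair box, fixed in the tray at its left or right: 172 (x) by 170 (y), floor 5, walls and partition 6 thick, 30 high above the floor; front wall (-x) cut away to 12. Two bays 76 wide, 160 long inside, centred at y +-41. Origin: centre of underside (8 above the bench). A centred last, toe to the front, has its origin at x +33, z 5; left foot's bay y -41, right foot's y +41.

How it is judged (in metres and radians):
At the end, for the whole second after the job is handed in: Each round-toed last stands in its bay (toe to the front, left and right as feet stand), origin within 13 mm in x and y of a centred last, sole within 7 mm of the box floor, upright within 0.12 rad, in line within 0.3 rad, released, at rest; pointed lasts upright, within 30 mm of their starts (x of small_left in the frame of small_box between 0.013 and 0.039 m and y of small_left in the frame of small_box between -0.048 and -0.022 m and z of each of small_left, small_right in the frame of small_box below 0.012 m and angle between each of small_left, small_right, big_left, big_right's own z axis and vertical below 0.12 rad and angle between the x axis of each of small_left, small_right and the x axis of small_box, either way round below 0.3 rad and linear speed of each of small_left, small_right, big_left, big_right below 0.02 m/s and contact force between the fingers and small_left below 0.1 N and x of small_right in the frame of small_box between 0.013 and 0.039 m and y of small_right in the frame of small_box between 0.022 and 0.048 m and contact force between the fingers and small_right below 0.1 N and x of big_left in the frame of big_box between 0.02 and 0.046 m and y of big_left in the frame of big_box between -0.054 and -0.028 m and z of each of big_left, big_right in the frame of big_box below 0.012 m and angle between the x axis of each of big_left, big_right and the x axis of big_box, either way round below 0.3 rad and contact force between the fingers and big_left below 0.1 N and x of big_right in the frame of big_box between 0.02 and 0.046 m and y of big_right in the frame of big_box between 0.028 and 0.054 m and contact force between the fingers and big_right below 0.1 N and distance of each of pointed_small, pointed_big from where it was at the start of the episode below 0.03 m and angle between each of pointed_small, pointed_big's own z axis and vertical below 0.15 rad); the robot touches nothing.
It fails at once if a round-toed last is let fall (loose, over 45 mm up, faster than 0.5 m/s) ((contact force between the fingers and small_left below 0.1 N and height (world z) of small_left above 0.045 m and linear speed of small_left above 0.5 m/s) or (contact force between the fingers and small_right below 0.1 N and height (world z) of small_right above 0.045 m and linear speed of small_right above 0.5 m/s) or (contact force between the fingers and big_left below 0.1 N and height (world z) of big_left above 0.045 m and linear speed of big_left above 0.5 m/s) or (contact force between the fingers and big_right below 0.1 N and height (world z) of big_right above 0.045 m and linear speed of big_right above 0.5 m/s)).
It fails at once if a pointed last is moved by more than 30 mm or knocked over ((distance of pointed_small from where it was at the start of the episode above 0.03 m or angle between pointed_small's own z axis and vertical above 0.5 rad) or (distance of pointed_big from where it was at the start of the episode above 0.03 m or angle between pointed_big's own z axis and vertical above 0.5 rad)).
It also fails if it takes over 104 s, if anything falls off the work surface, if the arm or the gripper's body presses on something with over 40 N, if the wrist force passes 120 N, or if a joint passes its speed limit or range.

## Working session

There is one attempt and no reset: what is moved stays moved. The work goes in short steps, Python scripts to look and compute and a shell command to move; the robot and the scene stay as the last step left them, time stands still between calls to the robot, and variables do not carry over. Pictures are saved under pics/ and viewed, at most 14 in all, crops included, and the job is handed in when it is done.

```bash
ls; mkdir -p pics
python3 - <<'E'
from cell import env
import cv2
for n in("top","scene"):
    p,d=env.read_camera(n); cv2.imwrite(f"pics/{n}0.png",p[:,:,::-1]); print(n,env.camera_info(n))
    import numpy as np; np.save(f"{n}0.npy",d)
print(env.state())
E
```

```text
cell.py
pics
steer.py
top {'vertical_fov': 57.34042130782505, 'cx': 314.7469480675473, 'cy': 243.5813522436665, 'origin': array([395.32909651,  36.07949313, 925.40358908]), 'attitude': array([-2.98322715,  0.01189113, -1.56581124])}
scene {'vertical_fov': 49.978703486594334, 'cx': 331.0195691027816, 'cy': 231.0171605700747, 'origin': array([ 916.31875066, -690.12626501,  645.72862762]), 'attitude': array([-2.19628747, -0.00463966,  0.51189078])}
{'t': 0.1, 'joints': array([-1.39460848e+00,  4.91465122e-01,  1.55941701e+00,  2.47045299e-06,
        1.09169579e+00, -1.05637620e-01]), 'qvel': array([ 0.00092648, -0.0011764 , -0.00159659, -0.00151748,  0.00075276,
        0.00073735]), 'tau': array([ 2.40317939e-03, -6.13622475e+01, -2.58606148e+01,  6.93260715e-02,
        4.70046373e-02, -6.78043716e-05]), 'eef_pos': array([ 173.77181744, -600.08190916,  177.63160777]), 'tcp_rot': array([-3.14061311e+00, -1.06066775e-04,  2.81824270e-01]), 'ft_force': array([-0.21067847, -0.19742394,  0.08147497]), 'moment': array([ 0.02671292,  0.02026422, -0.04274698]), 'grip_force': 0.0, 'opening': 0.9985235414903408}
```

View pics/top0.png

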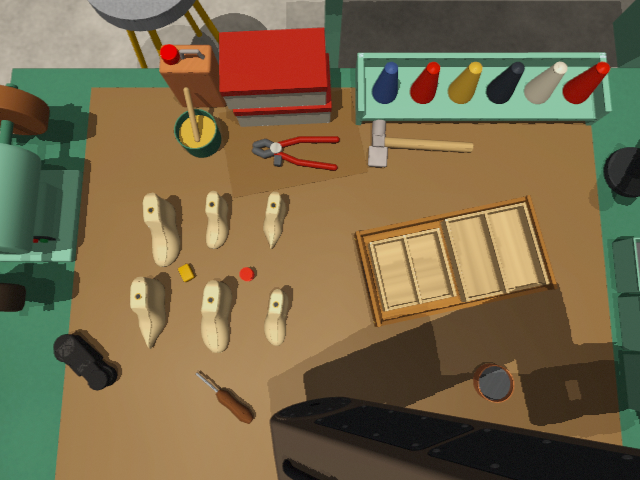

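View pics/scene0.png

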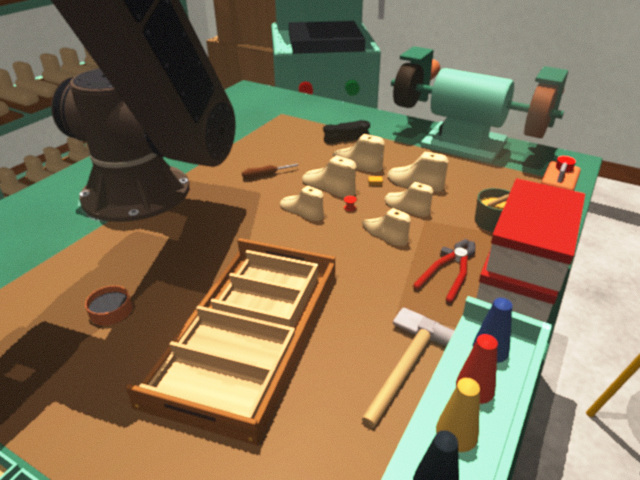

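Top view: toes point to the robot (down). Big round lasts at (160,228) and (215,315), small round at (216,220) and (276,317), pointed at (274,220) and (149,312). The tray is at about (455,260), with the small box on its left side in the image.

```bash
cat > h.py <<'E'
import numpy as np, cv2
from cell import env
from scipy.spatial.transform import Rotation as R
def cloud(name,d,info=None):
    i=info or env.camera_info(name); f=240/np.tan(np.radians(i["vertical_fov"])/2)
    v,u=np.mgrid[:480,:640]
    P=np.dstack([(u-i["cx"])/f*d,(v-i["cy"])/f*d,d])
    W=P@R.from_euler('xyz',i["attitude"]).as_matrix().T+i["origin"]
    W[d==0]=np.nan
    return W
E
python3 - <<'E'
from h import *
d=np.load("top0.npy"); W=cloud("top",d); im=cv2.imread("pics/top0.png")
Z=W[...,2]
print("bench z",[np.round(W[r,c],1).tolist() for r,c in((270,320),(350,120),(200,400),(370,250))])
m=((Z>15)&(Z<100)).astype(np.uint8)
m[:,:115]=0;m[:185]=0;m[355:]=0;m[:,310:]=0
n,l,s,c=cv2.connectedComponentsWithStats(m)
for k in range(1,n):
    if s[k,4]<200: continue
    q=W[l==k]; top=q[q[:,2]>q[:,2].max()-8]
    print(k,c[k].round(),s[k,4],"zmax",q[:,2].max().round(1),"topc",top.mean(0).round(1),"min",q.min(0).round(),"max",q.max(0).round())
a=cv2.resize(im[185:355,120:300],None,fx=3.4,fy=3.4,interpolation=cv2.INTER_CUBIC)
cv2.imwrite("pics/crop.png",a)
b=im[190:330,350:560]; zz=np.clip(Z[190:330,350:560]*4,0,255); 
zc=cv2.applyColorMap(np.nan_to_num(zz).astype(np.uint8),cv2.COLORMAP_JET)
cv2.imwrite("pics/tray.png",cv2.resize(np.vstack([b,zc]),None,fx=2.1,fy=2.1,interpolation=cv2.INTER_CUBIC))
E
```

```text
bench z [[486.6, 36.4, -0.6], [319.1, 449.2, -0.2], [639.2, -136.3, -0.1], [280.7, 179.1, -1.1]]
1 [215. 218.] 982 zmax 71.2 topc [614.9 255.4  65.9] min [534. 234.  15.] max [642. 278.  71.]
2 [161. 228.] 1798 zmax 87.8 topc [599.3 372.   82.8] min [494. 335.  15.] max [633. 392.  88.]
3 [273. 217.] 803 zmax 69.8 topc [613.6 131.8  65.2] min [537. 111.  15.] max [640. 157.  70.]
7 [147. 306.] 1700 zmax 87.2 topc [430.3 385.1  82.7] min [325. 356.  15.] max [466. 404.  87.]
8 [215. 315.] 1747 zmax 87.3 topc [424.6 245.7  82.7] min [318. 221.  15.] max [459. 278.  87.]
9 [276. 316.] 950 zmax 69.6 topc [416.5 122.8  65.2] min [334. 104.  15.] max [443. 150.  70.]
```

View pics/crop.png

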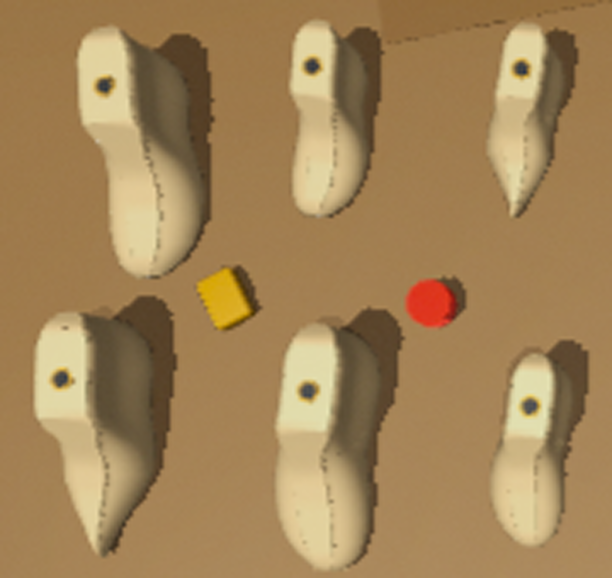

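View pics/tray.png

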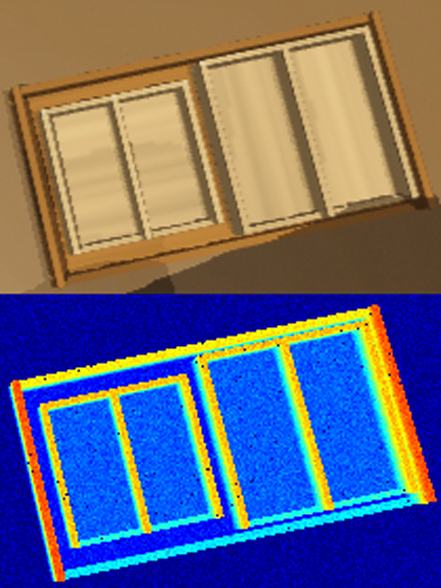

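The crop shows the outer bulge on the right for the upper pair (lefts) and on the left for the lower pair (rights). The depth map shows the low cut-away fronts (cyan) toward the robot. Next I'll measure the holes, cone headings and box poses.

Run:
```python
from h import *
from scipy.optimize import differential_evolution as DE
d=np.load("top0.npy"); W=cloud("top",d); im=cv2.imread("pics/top0.png")
i=env.camera_info("top"); f=240/np.tan(np.radians(i["vertical_fov"])/2); Rm=R.from_euler('xyz',i["attitude"]).as_matrix()
g=cv2.cvtColor(im,cv2.COLOR_BGR2GRAY)
def hit(u,v,z):
    r=Rm@[(u-i["cx"])/f,(v-i["cy"])/f,1]; return i["origin"]+r*(z-i["origin"][2])/r[2]
for n,(x,y),h in(("big_left",(120+104/3.4,185+86/3.4),82),("small_left",(120+312/3.4,185+66/3.4),65),("pointed_small",(120+521/3.4,185+68/3.4),65),("pointed_big",(120+61/3.4,185+378/3.4),82),("big_right",(120+308/3.4,185+390/3.4),82),("small_right",(120+529/3.4,185+406/3.4),65)):
    x0,y0=int(x)-4,int(y)-4; w=np.clip(130.-g[y0:y0+9,x0:x0+9],0,None); v,u=np.mgrid[y0:y0+9,x0:x0+9]
    p=hit((u*w).sum()/w.sum(),(v*w).sum()/w.sum(),h)
    q=W[np.hypot(W[...,0]-p[0],W[...,1]-p[1])<60]; t=q[q[:,2]>h-8][:,:2].astype(np.float32)
    r=cv2.minAreaRect(t); b=np.linalg.eigh(np.cov(t.T))[1][:,1]; b*=-np.sign(b[0])
    full=q[q[:,2]>15]; a=full[:,:2].mean(0)
    # fine rect fit by percentiles of width vs angle
    A=np.linspace(-.6,.6,121); wd=[np.ptp(np.percentile(t@[-np.sin(k),np.cos(k)],[3,97])) for k in A]
    print(n,"hole",p.round(1),"zat",np.nanmedian(W[y0:y0+9,x0:x0+9,2]).round(1),"PCA head-pi",np.arctan2(-b[1],-b[0]).round(3),"minwidth ang",A[np.argmin(wd)].round(2),min(wd).__round__(1),"rect",np.round(r[1],1),round(r[2],1))
def fit(L,wd,x,y):
    S=W[np.hypot(W[...,0]-x,W[...,1]-y)<130]; S=S[np.isfinite(S[:,2])]
    def cost(p):
        c,s=np.cos(p[2]),np.sin(p[2]); D=S[:,:2]-p[:2]; X=D@[c,s];Y=D@[-s,c]
        inn=(abs(X)<L/2)&(abs(Y)<wd/2)
        wall=(abs(X)>L/2-6)|(abs(Y)>wd/2-6)|(abs(Y)<3)
        m=np.where(wall,43,13); m=np.where((X<-L/2+6)&(abs(Y)<wd/2-6)&(abs(Y)>3),25,m)
        # maximise number of well-explained points
        return -(np.minimum(abs(S[inn,2]-m[inn]),15)*-1+9).sum()
    r=DE(cost,[(x-40,x+40),(y-40,y+40),(0,.4)],seed=0,popsize=25,tol=1e-8)
    p=r.x;print("box",L,p.round(3),r.fun,len(S))
    c,s=np.cos(p[2]),np.sin(p[2]); ox,oy=(26,35) if L==142 else (33,41)
    for nm,sg in(("left",-1),("right",1)): print(nm,(p[:2]+[c*ox-s*sg*oy,s*ox+c*sg*oy]).round(1))
cs=[W[190+128//1+0,350,:]]
for L,wd,(u,v) in((142,146,(412,268)),(172,170,(497,250))): p=W[v,u]; fit(L,wd,p[0],p[1])
```

```text
big_left hole [597.  372.7  82. ] zat 83.2 PCA head-pi 0.155 minwidth ang 0.2 30.9 rect [67.4 35.3] 7.8
small_left hole [613.  256.3  65. ] zat 66.1 PCA head-pi -0.02 minwidth ang 0.02 24.7 rect [27.6 52. ] 88.8
pointed_small hole [611.7 131.8  65. ] zat 65.6 PCA head-pi -0.185 minwidth ang -0.22 24.9 rect [27.  53.2] 81.6
pointed_big hole [427.1 386.3  82. ] zat 83.6 PCA head-pi 0.084 minwidth ang 0.0 31.0 rect [65.3 34.6] 4.9
big_right hole [420.9 246.4  82. ] zat 82.9 PCA head-pi -0.097 minwidth ang -0.11 31.2 rect [34.2 66.3] 84.8
small_right hole [413.4 122.7  65. ] zat 66.2 PCA head-pi -0.136 minwidth ang -0.13 24.7 rect [27. 53.] 83.1
box 142 [ 4.86294e+02 -1.49173e+02  2.12000e-01] -31986.162207691297 12186
left [ 519.1 -177.9]
right [ 504.3 -109.5]
box 172 [ 5.22995e+02 -3.19208e+02  2.12000e-01] -40116.91151331145 11954
left [ 563.9 -352.3]
right [ 546.6 -272.2]
```

Run:
```python
from h import *
W=cloud("top",np.load("top0.npy"))
for n,p,th in(("A",(597,372.7),.18),("B",(613,256.3),0.),("E",(420.9,246.4),-.105),("F",(413.4,122.7),-.13)):
    q=W[np.hypot(W[...,0]-p[0],W[...,1]-p[1])<115]; q=q[(q[:,2]>8)]
    D=q[:,:2]-p; X=-(D@[np.cos(th),np.sin(th)]); Y=-(D@[-np.sin(th),np.cos(th)])
    k=abs(Y)<45; X,Y=X[k],Y[k]
    print(n,"xtip",X.max().round(),"heel",X.min().round(),[(x,Y[abs(X-x)<4].min().round(),Y[abs(X-x)<4].max().round()) for x in range(0,int(X.max()),16)])
```

```text
A xtip 113.0 heel -36.0 [(0, np.float64(-16.0), np.float64(26.0)), (16, np.float64(-17.0), np.float64(24.0)), (32, np.float64(-16.0), np.float64(25.0)), (48, np.float64(-22.0), np.float64(28.0)), (64, np.float64(-28.0), np.float64(27.0)), (80, np.float64(-29.0), np.float64(23.0)), (96, np.float64(-26.0), np.float64(10.0))]
B xtip 82.0 heel -29.0 [(0, np.float64(-14.0), np.float64(20.0)), (16, np.float64(-13.0), np.float64(19.0)), (32, np.float64(-19.0), np.float64(22.0)), (48, np.float64(-21.0), np.float64(22.0)), (64, np.float64(-21.0), np.float64(18.0)), (80, np.float64(-17.0), np.float64(6.0))]
E xtip 104.0 heel -114.0 [(0, np.float64(-17.0), np.float64(25.0)), (16, np.float64(-16.0), np.float64(25.0)), (32, np.float64(-18.0), np.float64(23.0)), (48, np.float64(-24.0), np.float64(26.0)), (64, np.float64(-24.0), np.float64(29.0)), (80, np.float64(-20.0), np.float64(29.0)), (96, np.float64(-12.0), np.float64(25.0))]
F xtip 81.0 heel -30.0 [(0, np.float64(-13.0), np.float64(19.0)), (16, np.float64(-20.0), np.float64(18.0)), (32, np.float64(-21.0), np.float64(18.0)), (48, np.float64(-22.0), np.float64(21.0)), (64, np.float64(-18.0), np.float64(21.0)), (80, np.float64(-5.0), np.float64(17.0))]
```

```bash
cat >> h.py <<'E'
def to(x,y,z,yaw):
    s=env.state(); p=s["eef_pos"]; r=s["tcp_rot"]; M=R.from_euler('xyz',r).as_matrix()
    t=(r[2]-yaw+np.pi/2)%np.pi-np.pi/2
    print("t",round(s["t"],2),"pos",p.round(1),"yaw",r[2].round(3),"op",round(s["opening"],3),"grip",round(s["grip_force"],1),"q",s["joints"].round(2),"-> shift",(M.T@(np.array([x,y,z])-p)).round(1),"turn",t.round(3),"after-turn shift",(R.from_euler('xyz',[np.pi,0,r[2]-t]).as_matrix().T@(np.array([x,y,z])-p)).round(1))
E
echo '[[[33, -21, 0, 0, 1], [66, -42, 0, 0, 1], [99, -63, 0, 0, 1], [132, -84, 0, 0, 1], [164, -105, 0, 0, 1]]]' > m.json && python3 steer.py m.json
echo '[[[33, -21, 0, 0, 1], [66, -42, 0, 0, 1], [99, -63, 0, 0, 1], [132, -84, 0, 0, 1], [164, -105, 0, 0, 1]]]' > m.json && python3 steer.py m.json
echo '[[[33, -21, 0, 0.1, 0.8], [63, -41, 0, 0.2, 0.65], [63, -41, 0, 0.3, 0.65], [63, -41, 0, 0.412, 0.65]]]' > m.json && python3 steer.py m.json
python3 -c "
from h import *
to(413.4,122.7,120,-.13)"
```

```text
t: 0.52
eef_pos: [303.0, -452.3, 177.9]
tcp_rot: [-3.141, 0.0, 0.281]
ft_force: [1.1, 0.7, -0.1]
opening: 1.002
grip_force: 0.0
t: 0.93
eef_pos: [431.4, -305.7, 178.0]
tcp_rot: [-3.141, 0.0, 0.282]
ft_force: [0.4, -1.0, 0.9]
opening: 1.0
grip_force: 0.0
t: 1.27
eef_pos: [480.7, -248.6, 177.8]
tcp_rot: [-3.141, 0.0, -0.131]
ft_force: [-0.3, 0.2, 0.1]
opening: 0.779
grip_force: 0.0
t 1.27 pos [ 480.7 -248.6  177.8] yaw -0.131 op 0.779 grip 0.0 q [-0.6   0.37  1.76 -0.    1.    1.1 ] -> shift [-115.3 -359.3   58. ] turn -0.001 after-turn shift [-114.8 -359.5   57.8]
```

```bash
echo '[[[-12, -36, 0, 0, 0.65], [-23, -72, 0, 0, 0.65], [-35, -108, 0, 0, 0.65], [-46, -144, 0, 0, 0.65], [-58, -180, 0, 0, 0.65]]]' > m.json && python3 steer.py m.json >/dev/null
echo '[[[-12, -36, 10, 0, 0.65], [-23, -72, 20, 0, 0.65], [-35, -108, 30, 0, 0.65], [-46, -144, 40, 0, 0.65], [-58, -180, 50, 0, 0.65]]]' > m.json && python3 steer.py m.json
python3 - <<'E'
from h import *
to(413.4,122.7,42,-.13)
p,d=env.read_camera("wrist"); cv2.imwrite("pics/w1.png",p[:,:,::-1])
E
```

```text
t: 2.1
eef_pos: [410.7, 123.1, 127.7]
tcp_rot: [3.142, -0.0, -0.13]
ft_force: [1.3, 0.1, 0.2]
opening: 0.651
grip_force: 0.0
t 2.1 pos [410.7 123.1 127.7] yaw -0.13 op 0.651 grip 0.0 q [ 0.14  0.29  2.08 -0.    0.78  1.84] -> shift [ 2.7  0.1 85.7] turn -0.0 after-turn shift [ 2.8  0.1 85.7]
```

View pics/w1.png

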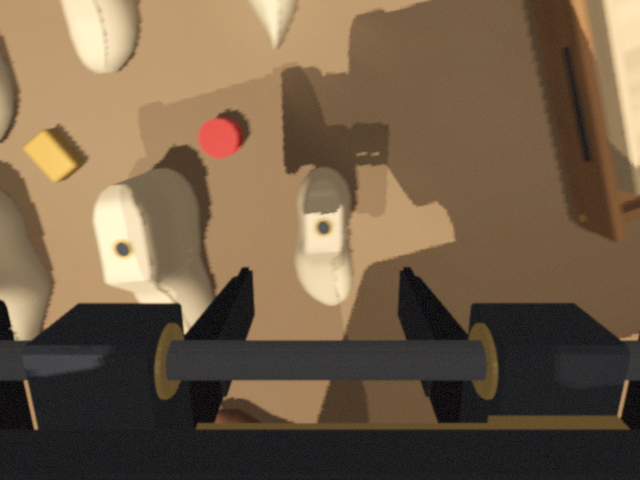

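The wrist view shows the small right last's hole at (324,227), centred between the fingertips (250 and 402). I'll descend and grip.

```bash
echo '[[[2.8, 0, 30, 0, 0.65], [2.8, 0, 60, 0, 0.65], [2.8, 0, 80, 0, 0.65], [2.8, 0, 85.7, 0, 0.65], [2.8, 0, 85.7, 0, 0.65]]]' > m.json && python3 steer.py m.json
echo '[[[0, 0, 0, 0, 0.1], [0, 0, 0, 0, 0], [0, 0, 0, 0, 0], [0, 0, 0, 0, 0], [0, 0, 0, 0, 0]]]' > m.json && python3 steer.py m.json
echo '[[[0, 0, -8, 0, 0], [0, 0, -35, 0, 0], [0, 0, -65, 0, 0], [0, 0, -95, 0, 0], [0, 0, -110, 0, 0]]]' > m.json && python3 steer.py m.json
python3 -c "
from h import *
to(504.3,-109.5,152,.212)"
```

```text
t: 2.57
eef_pos: [413.4, 121.0, 41.4]
tcp_rot: [3.141, 0.003, -0.13]
ft_force: [0.4, -0.8, 0.5]
opening: 0.648
grip_force: 0.0
t: 2.98
eef_pos: [414.4, 121.1, 43.1]
tcp_rot: [-3.141, -0.001, -0.13]
ft_force: [-0.4, 0.0, -0.1]
opening: 0.358
grip_force: 0.0
t: 3.4
eef_pos: [414.8, 121.2, 156.1]
tcp_rot: [-3.141, -0.004, -0.13]
ft_force: [0.2, -0.5, -0.8]
opening: 0.022
grip_force: 0.0
t 3.4 pos [414.8 121.2 156.1] yaw -0.13 op 0.022 grip 0.0 q [ 0.13  0.25  2.04 -0.    0.85  1.83] -> shift [118.7 217.2   4.3] turn -0.342 after-turn shift [ 38.9 244.4   4.1]
```

The fingers were still closing when I lifted, so nothing was gripped. I'll reopen and look.

```bash
echo '[[[0, 0, 0, 0, 0.6], [0, 0, 0, 0, 0.6], [0, 0, 0, 0, 0.6], [0, 0, 0, 0, 0.6], [0, 0, 0, 0, 0.6]]]' > m.json && python3 steer.py m.json
echo '[[[0, 0, 0, 0, 0.6], [0, 0, 0, 0, 0.6], [0, 0, 0, 0, 0.6], [0, 0, 0, 0, 0.6], [0, 0, 0, 0, 0.6]]]' > m.json && python3 steer.py m.json | grep open
python3 - <<'E'
from h import *
i=env.camera_info("wrist")
p,d=env.read_camera("wrist"); cv2.imwrite("pics/w2.png",p[:,:,::-1]); W=cloud("wrist",d,i); np.save("w2.npy",W)
to(413.4,122.7,42,-.13)
q=W[np.hypot(W[...,0]-414,W[...,1]-122)<50]; q=q[(q[:,2]>57)&(q[:,2]<72)]; print(q.mean(0),len(q))
E
```

```text
t: 3.82
eef_pos: [413.7, 121.0, 151.5]
tcp_rot: [3.141, 0.002, -0.13]
ft_force: [0.3, 1.0, -0.3]
opening: 0.317
grip_force: 0.0
opening: 0.596
t 4.28 pos [414.1 121.1 152.4] yaw -0.13 op 0.599 grip 0.0 q [ 0.13  0.25  2.04 -0.    0.85  1.83] -> shift [ -0.9  -1.5 110.4] turn -0.0 after-turn shift [ -0.9  -1.5 110.4]
[416.29256795 122.19966347  64.97745791] 2428
```

View pics/w2.png

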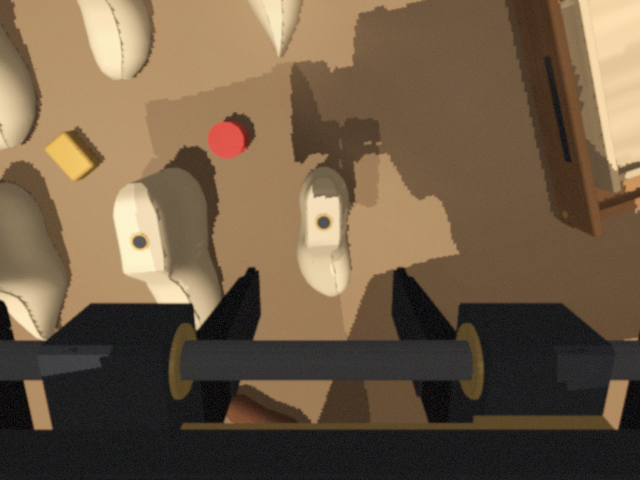

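The last still stands where it was, hole at (324,222). I'll retry with a longer closing.

```bash
python3 -c "
import numpy as np;W=np.load('w2.npy');print('holes',np.nanmean(W[216:220,318:330],(0,1)).round(1),np.nanmean(W[226:230,318:330],(0,1)).round(1))"
echo '[[[0, -1, 35, 0, 0.5], [0, -1, 70, 0, 0.45], [0, -1, 98, 0, 0.4], [0, -1, 110, 0, 0.4], [0, -1, 110, 0, 0.35]]]' > m.json && python3 steer.py m.json
echo '[[[0, 0, 0, 0, 0.1], [0, 0, 0, 0, 0], [0, 0, 0, 0, 0], [0, 0, 0, 0, 0], [0, 0, 0, 0, 0]]]' > m.json && python3 steer.py m.json|grep -E "op|gr"
echo '[[[0, 0, 0, 0, 0], [0, 0, 0, 0, 0], [0, 0, 0, 0, 0], [0, 0, 0, 0, 0]]]' > m.json && python3 steer.py m.json
```

```text
holes [414.9 121.7  66.5] [407.7 122.7  66.4]
t: 4.7
eef_pos: [412.9, 121.9, 40.2]
tcp_rot: [3.14, 0.004, -0.13]
ft_force: [-0.5, 1.0, -0.4]
opening: 0.377
grip_force: 0.0
opening: 0.055
grip_force: 0.0
t: 5.45
eef_pos: [414.3, 122.1, 42.5]
tcp_rot: [3.142, -0.0, -0.13]
ft_force: [-0.3, 0.6, 0.3]
opening: 0.004
grip_force: 0.0
```

Run:
```python
from h import *
p,d=env.read_camera("wrist"); q,_=env.read_camera("scene")
a=np.hstack([cv2.resize(p,(400,300)),cv2.resize(q[120:300,180:500],(400,300))]); cv2.imwrite("pics/w3.png",a[:,:,::-1])
```

```text
(no output)
```

View pics/w3.png

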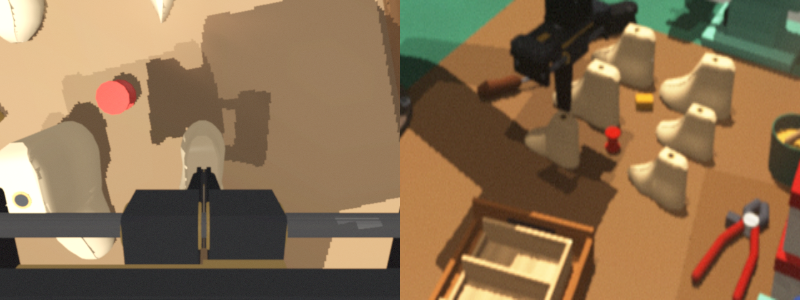

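Run:
```python
from h import *
i=env.camera_info("wrist"); p,d=env.read_camera("wrist"); W=cloud("wrist",d,i)
to(413.4,122.7,42,-.13)
print(i)
for u,v in((328,272),(328,285),(328,300),(328,250),(328,230),(328,210),(300,285),(350,285)): print((u,v),W[v,u].round(1),d[v,u].round(1))
a=p[170:320,220:440]; cv2.imwrite("pics/w4.png",cv2.resize(a,None,fx=3.5,fy=3.5)[:,:,::-1])
```

```text
t 5.6 pos [414.2 122.1  42.4] yaw -0.13 op 0.006 grip 0.0 q [ 0.13  0.45  2.16 -0.    0.54  1.83] -> shift [-0.9 -0.5  0.4] turn -0.0 after-turn shift [-0.9 -0.5  0.4]
{'vertical_fov': 58.06235136414122, 'cx': 325.7699451591074, 'cy': 227.7209745080654, 'origin': array([490.14661747, 111.18735817, 249.65317514]), 'attitude': array([ 2.86439173e+00,  5.01784469e-04, -1.70026593e+00])}
(328, 272) [424.2 118.9  83.2] 178.3
(328, 285) [424.1 119.   96.1] 165.9
(328, 300) [423.8 119.1 108.8] 153.7
(328, 250) [427.9 118.4  66.1] 193.7
(328, 230) [436.5 117.3  63.5] 193.8
(328, 210) [441.5 116.5  46.5] 208.8
(300, 285) [412.2 133.4  64.7] 199.9
(350, 285) [409.7 110.5  65.7] 198.8
```

View pics/w4.png

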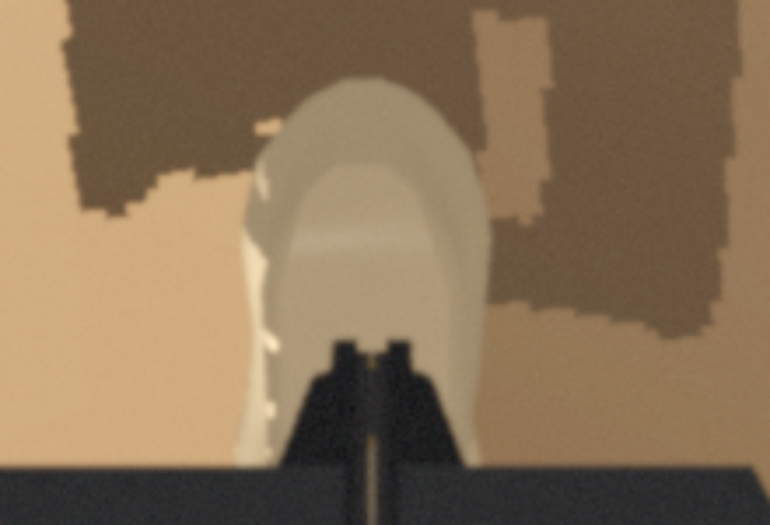

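Run:
```python
from h import *
W=np.load('w2.npy')
for u,v in((250,272),(250,280),(248,290),(245,300),(240,320),(402,272),(402,280),(405,300)): print((u,v),W[v,u].round(1))
print("now"); i=env.camera_info("wrist"); p,d=env.read_camera("wrist"); W=cloud("wrist",d,i)
for v in range(256,300,4): print(v,W[v,316].round(1),W[v,336].round(1))
```

```text
(250, 272) [429.4 149.1 196.2]
(250, 280) [427.9 148.5 201.2]
(248, 290) [427.4 147.9 209.8]
(245, 300) [427.4 147.4 218.5]
(240, 320) [426.1 147.1 231. ]
(402, 272) [421.4  88.1 196. ]
(402, 280) [421.4  89.4 203.8]
(405, 300) [420.2  91.  218.8]
now
256 [425.7 124.1  65.6] [424.5 115.2  65.6]
260 [423.9 124.4  66. ] [422.8 115.4  66.1]
264 [421.9 124.6  65.7] [420.  115.7  63.9]
268 [425.9 123.7  81.1] [424.8 115.5  81.3]
272 [426.3 123.6  86.8] [425.  115.6  86.2]
276 [425.8 123.5  89.9] [425.  115.7  90.3]
280 [425.7 123.5  93.8] [425.2 115.7  95. ]
284 [426.1 123.3  98.5] [424.6 115.9  97.3]
288 [425.9 123.3 101.7] [424.8 115.9 101.6]
292 [425.8 123.2 105.2] [425.3 116.  106.1]
296 [425.3 123.2 107.5] [425.1 116.1 109. ]
```

The measured fingertips sit about 39 mm higher than the reported TCP: tips at z≈81 with the TCP reading 42. The fingers therefore closed above the cone. I'll open and go about 37 mm deeper while watching the force.

```bash
echo '[[[0, 0, 0, 0, 0.6], [0, 0, 0, 0, 0.6], [0, 0, 0, 0, 0.6], [0, 0, 0, 0, 0.6], [0, 0, 0, 0, 0.6]]]' > m.json && python3 steer.py m.json|grep open
echo '[[[0, 0, 0, 0, 0.6], [0, 0, 0, 0, 0.6], [0, 0, 0, 0, 0.6], [0, 0, 0, 0, 0.6]]]' > m.json && python3 steer.py m.json|grep open
echo '[[[0, 0, 10, 0, 0.6], [0, 0, 20, 0, 0.6], [0, 0, 29, 0, 0.6], [0, 0, 36, 0, 0.6], [0, 0, 36, 0, 0.6]]]' > m.json && python3 steer.py m.json
echo '[[[0, 0, 0, 0, 0.3], [0, 0, 0, 0, 0.1], [0, 0, 0, 0, 0], [0, 0, 0, 0, 0], [0, 0, 0, 0, 0]]]' > m.json && python3 steer.py m.json
echo '[[[0, 0, 0, 0, 0], [0, 0, 0, 0, 0], [0, 0, 0, 0, 0], [0, 0, 0, 0, 0]]]' > m.json && python3 steer.py m.json
```

```text
opening: 0.293
opening: 0.57
t: 6.82
eef_pos: [413.7, 122.0, 5.4]
tcp_rot: [3.141, 0.002, -0.13]
ft_force: [0.6, -0.1, 0.1]
opening: 0.602
grip_force: 0.0
t: 7.23
eef_pos: [414.4, 122.1, 6.7]
tcp_rot: [-3.142, -0.001, -0.13]
ft_force: [0.5, 0.2, 0.2]
opening: 0.307
grip_force: 0.3
t: 7.57
eef_pos: [414.5, 122.1, 6.6]
tcp_rot: [-3.142, -0.001, -0.13]
ft_force: [0.0, -0.0, 6.7]
opening: 0.282
grip_force: 29.8
```

Gripped (26.8 mm, 30 N). Now lift and turn.

```bash
echo '[[[0, 0, -8, 0, 0], [0, 0, -30, -0.08, 0], [0, 0, -60, -0.17, 0], [0, 0, -90, -0.26, 0], [0, 0, -110, -0.342, 0]]]' > m.json && python3 steer.py m.json
python3 -c "
from h import *
to(506,-109,117,.212)"
```

```text
t: 7.98
eef_pos: [414.3, 122.2, 118.9]
tcp_rot: [3.141, -0.001, 0.216]
ft_force: [0.0, 0.1, -1.8]
opening: 0.284
grip_force: 29.8
t 7.98 pos [414.3 122.2 118.9] yaw 0.216 op 0.284 grip 29.8 q [ 0.13  0.31  2.08 -0.    0.75  1.49] -> shift [ 40.  245.5   2. ] turn 0.004 after-turn shift [ 41.1 245.3   1.9]
```

```bash
echo '[[[4, 20, 0, 0, 0], [9, 53, 0, 0, 0], [15, 88, 0, 0, 0], [20, 122, 0, 0, 0], [25, 155, 0, 0, 0]]]' > m.json && python3 steer.py m.json|grep -E "pos|grip"
echo '[[[6, 33, 0, 0, 0], [11, 62, 0, 0, 0], [15, 82, 0, 0, 0], [16, 90, 0, 0, 0], [16, 90, 0, 0, 0]]]' > m.json && python3 steer.py m.json|grep -E "pos|grip"
python3 - <<'E'
from h import *
to(506,-109,20,.212)
p,d=env.read_camera("wrist"); cv2.imwrite("pics/w5.png",p[:,:,::-1])
E
```

```text
eef_pos: [471.3, -25.7, 116.9]
grip_force: 29.8
eef_pos: [505.9, -110.0, 116.4]
grip_force: 29.8
t 8.82 pos [ 505.9 -110.   116.4] yaw 0.21 op 0.281 grip 29.8 q [-0.34  0.42  1.89 -0.    0.83  1.02] -> shift [ 0.4 -1.  96.4] turn -0.002 after-turn shift [ 0.4 -1.  96.4]
```

View pics/w5.png

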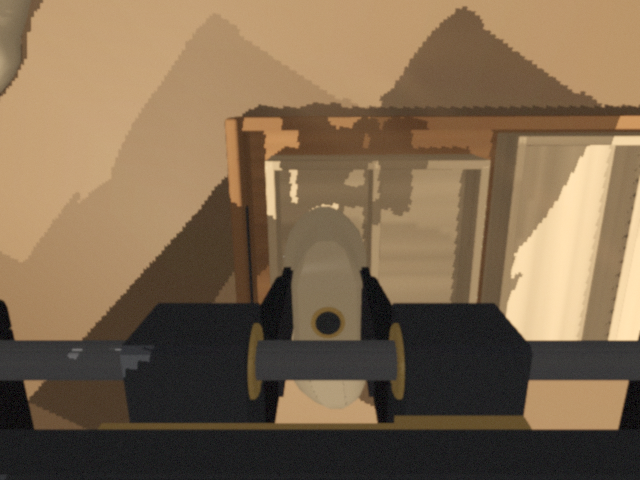

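The held last, hole at (328,322), is over the left bay and in line with it (bay walls at u≈270 and 372 at the rear). I'll lower it gently.

```bash
echo '[[[0, -1, 25, 0, 0], [0, -1, 50, 0, 0], [0, -1, 70, 0, 0], [0, -1, 82, 0, 0], [0, -1, 88, 0, 0]]]' > m.json && python3 steer.py m.json|grep -E "pos|grip|ft"
echo '[[[0, 0, 2, 0, 0], [0, 0, 4, 0, 0], [0, 0, 6, 0, 0], [0, 0, 7, 0, 0], [0, 0, 7, 0, 0]]]' > m.json && python3 steer.py m.json|grep -E "pos|grip|ft"
```

```text
eef_pos: [504.3, -106.1, 27.1]
ft_force: [-1.1, 0.4, -1.1]
grip_force: 29.8
eef_pos: [505.7, -107.8, 21.8]
ft_force: [-0.6, -0.4, -1.7]
grip_force: 29.8
```

```bash
echo '[[[0, 0, 0, 0, 0], [0, 0, 1, 0, 0], [0, 0, 1.5, 0, 0], [0, 0, 2, 0, 0], [0, 0, 2, 0, 0]]]' > m.json && python3 steer.py m.json|grep -E "pos|grip|ft"
echo '[[[0, 0, 0.5, 0, 0], [0, 0, 0.5, 0, 0]]]' > m.json && python3 steer.py m.json|grep -E "pos|grip|ft"
```

```text
eef_pos: [505.7, -107.9, 19.7]
ft_force: [-0.3, -0.1, 3.0]
grip_force: 29.8
eef_pos: [505.7, -107.8, 19.6]
ft_force: [-2.1, 1.7, 10.3]
grip_force: 29.9
```

```bash
echo '[[[0, 0, 0, 0, 0.5], [0, 0, 0, 0, 0.5], [0, 0, 0, 0, 0.5], [0, 0, 0, 0, 0.5]]]' > m.json && python3 steer.py m.json|grep -E "pos|grip|ft|open"
echo '[[[0, 0, -20, 0, 0.5], [0, 0, -45, 0, 0.6], [0, 0, -70, 0, 0.6], [0, 0, -95, 0.1, 0.6], [0, 0, -100, 0.202, 0.6]]]' > m.json && python3 steer.py m.json|grep -E "pos|grip|ft|open"
python3 -c "
from h import *
to(613,256.3,119,.01)"
```

```text
eef_pos: [505.6, -107.9, 18.8]
ft_force: [1.1, 0.2, 0.7]
opening: 0.481
grip_force: 0.0
eef_pos: [507.0, -108.3, 122.3]
ft_force: [0.1, 0.4, 1.0]
opening: 0.597
grip_force: 0.0
t 11.03 pos [ 507.  -108.3  122.3] yaw 0.006 op 0.597 grip 0.0 q [-0.34  0.41  1.89 -0.    0.84  1.23] -> shift [ 108.  -364.     3.2] turn -0.004 after-turn shift [ 109.7 -363.5    3.3]
```

```bash
echo '[[[11, -36, 0, 0, 0.6], [22, -72, 0, 0, 0.6], [33, -108, 0, 0, 0.6], [44, -145, 0, 0, 0.6], [55, -182, 0, 0, 0.6]]]' > m.json && python3 steer.py m.json|grep -E "pos"
echo '[[[11, -36, 0, 0, 0.6], [22, -72, 0, 0, 0.6], [33, -108, 0, 0, 0.6], [44, -145, 0, 0, 0.6], [54, -182, 0, 0, 0.6]]]' > m.json && python3 steer.py m.json|grep -E "pos"
echo '[[[0, 0, 0, 0, 0.6], [0, 0, 0, 0, 0.6]]]' > m.json && python3 steer.py m.json|grep -E "pos"
python3 - <<'E'
from h import *
to(613,256.3,6,.01)
i=env.camera_info("wrist");p,d=env.read_camera("wrist");W=cloud("wrist",d,i)
q=W[np.hypot(W[...,0]-613,W[...,1]-256)<45]; t=q[(q[:,2]>60)&(q[:,2]<72)]
m=p.copy().astype(int).sum(2)<200; m&=np.hypot(W[...,0]-613,W[...,1]-256)<12; m&=W[...,2]<75
print("hole",W[m].mean(0).round(1),m.sum(),"top",t.mean(0).round(1))
E
```

```text
eef_pos: [559.0, 76.4, 118.9]
eef_pos: [611.3, 259.1, 118.7]
eef_pos: [610.7, 258.9, 118.1]
t 12.03 pos [610.7 258.9 118.1] yaw 0.013 op 0.602 grip 0.0 q [ 0.3   0.6   1.52 -0.    1.02  1.86] -> shift [  2.3   2.6 112.1] turn 0.003 after-turn shift [  2.3   2.7 112.1]
hole [613.1 255.8  66.6] 73 top [615.7 255.8  65.2]
```

```bash
echo '[[[2.3, 2.8, 35, 0, 0.6], [2.3, 2.8, 70, 0, 0.6], [2.3, 2.8, 95, 0, 0.6], [2.3, 2.8, 108, 0, 0.6], [2.3, 2.8, 112, 0, 0.6]]]' > m.json && python3 steer.py m.json|grep -E "pos|ft"
echo '[[[0, 0, 0, 0, 0.3], [0, 0, 0, 0, 0.1], [0, 0, 0, 0, 0], [0, 0, 0, 0, 0], [0, 0, 0, 0, 0]]]' > m.json && python3 steer.py m.json|grep -E "pos|grip"
echo '[[[0, 0, 0, 0, 0], [0, 0, 0, 0, 0], [0, 0, 0, 0, 0], [0, 0, 0, 0, 0]]]' > m.json && python3 steer.py m.json
```

```text
eef_pos: [612.4, 252.9, 4.8]
ft_force: [0.1, 0.1, 0.3]
eef_pos: [613.8, 254.6, 8.1]
grip_force: 0.4
t: 13.25
eef_pos: [613.9, 254.7, 7.8]
tcp_rot: [-3.141, -0.002, 0.01]
ft_force: [0.5, 1.0, 6.3]
opening: 0.284
grip_force: 29.5
```

```bash
echo '[[[0, 0, -8, 0, 0], [0, 0, -30, -0.05, 0], [0, 0, -60, -0.1, 0], [0, 0, -90, -0.15, 0], [0, 0, -110, -0.2, 0]]]' > m.json && python3 steer.py m.json|grep -E "pos|grip"
python3 -c "
from h import *
to(520,-178,118,.212)"
```

```text
eef_pos: [613.7, 254.6, 119.9]
grip_force: 29.5
t 13.67 pos [613.7 254.6 119.9] yaw 0.212 op 0.283 grip 29.5 q [ 0.29  0.6   1.52 -0.    1.02  1.65] -> shift [-182.8  403.1    1.6] turn 0.0 after-turn shift [-182.7  403.2    1.9]
```

```bash
echo '[[[-9, 20, 0, 0, 0], [-24, 53, 0, 0, 0], [-39, 86, 0, 0, 0], [-54, 119, 0, 0, 0], [-69, 152, 0, 0, 0]]]' > m.json && python3 steer.py m.json|grep -E "pos|grip"
echo '[[[-15, 33, 0, 0, 0], [-30, 66, 0, 0, 0], [-45, 99, 0, 0, 0], [-60, 132, 0, 0, 0], [-75, 165, 0, 0, 0]]]' > m.json && python3 steer.py m.json|grep -E "pos|grip"
echo '[[[-15, 33, 0, 0, 0], [-28, 62, 0, 0, 0], [-36, 80, 0, 0, 0], [-39, 86, 0, 0, 0], [-39, 86, 0, 0, 0]]]' > m.json && python3 steer.py m.json|grep -E "pos|grip"
python3 -c "
from h import *
to(520,-178,21,.212)"
```

```text
eef_pos: [576.6, 90.1, 117.3]
grip_force: 29.5
eef_pos: [537.7, -87.1, 117.3]
grip_force: 29.5
eef_pos: [517.9, -179.0, 117.1]
grip_force: 29.5
t 14.92 pos [ 517.9 -179.   117.1] yaw 0.208 op 0.28 grip 29.5 q [-0.45  0.46  1.82 -0.    0.87  0.91] -> shift [ 2.3 -0.5 96.1] turn -0.004 after-turn shift [ 2.3 -0.5 96.1]
```

```bash
echo '[[[2, -0.5, 25, 0, 0], [2, -0.5, 50, 0, 0], [2, -0.5, 72, 0, 0], [2, -0.5, 86, 0, 0], [2, -0.5, 90, 0, 0]]]' > m.json && python3 steer.py m.json|grep -E "pos|grip|ft"
echo '[[[0, 0, 0, 0, 0], [0, 0, 2, 0, 0], [0, 0, 4, 0, 0], [0, 0, 5, 0, 0], [0, 0, 5.5, 0, 0]]]' > m.json && python3 steer.py m.json|grep -E "pos|grip|ft"
echo '[[[0, 0, 0.5, 0, 0], [0, 0, 0.5, 0, 0]]]' > m.json && python3 steer.py m.json|grep -E "pos|grip|ft"
```

```text
eef_pos: [519.4, -175.0, 24.9]
ft_force: [0.1, 0.2, -1.9]
grip_force: 29.5
eef_pos: [520.4, -176.9, 22.0]
ft_force: [0.4, -0.2, -1.3]
grip_force: 29.5
eef_pos: [520.2, -177.0, 21.1]
ft_force: [0.6, -0.7, -1.6]
grip_force: 29.5
```

```bash
echo '[[[0, 0, 0.5, 0, 0], [0, 0, 1, 0, 0], [0, 0, 1, 0, 0]]]' > m.json && python3 steer.py m.json|grep -E "pos|grip|ft"
echo '[[[0, 0, 0, 0, 0.5], [0, 0, 0, 0, 0.5], [0, 0, 0, 0, 0.5], [0, 0, 0, 0, 0.5]]]' > m.json && python3 steer.py m.json|grep -E "pos|grip|ft|open"
echo '[[[0, 0, -20, 0, 0.5], [0, 0, -45, 0, 0.6], [0, 0, -70, 0.1, 0.7], [0, 0, -95, 0.2, 0.7], [0, 0, -100, 0.317, 0.7]]]' > m.json && python3 steer.py m.json|grep -E "pos|grip|ft|open"
python3 -c "
from h import *
to(420.9,246.4,119,-.105)"
```

```text
eef_pos: [520.4, -177.0, 20.8]
ft_force: [-1.8, 1.5, 8.7]
grip_force: 29.7
eef_pos: [520.2, -177.0, 19.9]
ft_force: [-0.3, -0.0, 0.1]
opening: 0.481
grip_force: 0.0
eef_pos: [521.5, -177.6, 123.5]
ft_force: [-0.1, -0.3, 0.6]
opening: 0.687
grip_force: 0.0
t 16.92 pos [ 521.5 -177.6  123.5] yaw -0.112 op 0.687 grip 0.0 q [-0.45  0.45  1.81 -0.    0.88  1.23] -> shift [-147.3 -410.1    3.1] turn -0.007 after-turn shift [-144.5 -411.1    4.5]
```

```bash
echo '[[[-12, -34, 0, 0, 0.7], [-24, -68, 0, 0, 0.7], [-36, -102, 0, 0, 0.7], [-48, -136, 0, 0, 0.7], [-60, -170, 0, 0, 0.7]]]' > m.json && python3 steer.py m.json|grep -E "pos"
echo '[[[-12, -34, 0, 0, 0.7], [-24, -68, 0, 0, 0.7], [-36, -102, 0, 0, 0.7], [-48, -136, 0, 0, 0.7], [-60, -170, 0, 0, 0.7]]]' > m.json && python3 steer.py m.json|grep -E "pos"
echo '[[[-12, -34, 0, 0, 0.7], [-26, -71, 0, 0, 0.7], [-26, -71, 0, 0, 0.7], [-26, -71, 0, 0, 0.7]]]' > m.json && python3 steer.py m.json|grep -E "pos"
python3 - <<'E'
from h import *
to(420.9,246.4,16,-.105)
i=env.camera_info("wrist");p,d=env.read_camera("wrist");W=cloud("wrist",d,i)
c=np.array([420.9,246.4]); D=np.hypot(W[...,0]-c[0],W[...,1]-c[1])
q=W[D<55]; t=q[(q[:,2]>77)&(q[:,2]<90)]
m=p.astype(int).sum(2)<200; m&=(D<12)&(W[...,2]<92)
print("hole",W[m].mean(0).round(1),m.sum(),"top",t.mean(0).round(1))
E
```

```text
eef_pos: [478.0, -0.1, 119.9]
eef_pos: [436.6, 175.5, 120.0]
eef_pos: [418.2, 248.9, 119.8]
t 18.08 pos [418.2 248.9 119.8] yaw -0.103 op 0.702 grip 0.0 q [ 0.4   0.37  1.96 -0.    0.81  2.08] -> shift [  2.9   2.2 103.8] turn 0.002 after-turn shift [  2.9   2.2 103.8]
hole [422.  248.1  83.9] 17 top [425.2 245.5  82.5]
```

```bash
echo '[[[3, 1.5, 35, 0, 0.7], [3, 1.5, 65, 0, 0.7], [3, 1.5, 90, 0, 0.7], [3, 1.5, 102, 0, 0.7], [3, 1.5, 106, 0, 0.7]]]' > m.json && python3 steer.py m.json|grep -E "pos|ft"
echo '[[[0, 0, 0, 0, 0.3], [0, 0, 0, 0, 0.1], [0, 0, 0, 0, 0], [0, 0, 0, 0, 0], [0, 0, 0, 0, 0]]]' > m.json && python3 steer.py m.json|grep -E "pos|grip"
echo '[[[0, 0, 0, 0, 0], [0, 0, 0, 0, 0], [0, 0, 0, 0, 0], [0, 0, 0, 0, 0]]]' > m.json && python3 steer.py m.json
```

```text
eef_pos: [421.4, 243.7, 11.9]
ft_force: [0.5, -0.7, 1.0]
eef_pos: [422.2, 245.6, 14.7]
grip_force: 0.0
t: 19.3
eef_pos: [422.2, 245.7, 14.5]
tcp_rot: [-3.141, -0.001, -0.107]
ft_force: [-0.4, -0.5, 7.3]
opening: 0.357
grip_force: 29.8
```

```bash
echo '[[[0, 0, -8, 0, 0], [0, 0, -30, -0.07, 0], [0, 0, -60, -0.15, 0], [0, 0, -90, -0.23, 0], [0, 0, -115, -0.319, 0]]]' > m.json && python3 steer.py m.json|grep -E "pos|grip"
python3 -c "
from h import *
to(547.5,-272,128,.212)"
```

```text
eef_pos: [421.5, 245.5, 131.0]
grip_force: 29.8
t 19.72 pos [421.5 245.5 131. ] yaw 0.216 op 0.355 grip 29.8 q [ 0.39  0.36  1.94 -0.    0.84  1.75] -> shift [ 12.2 532.5   3.1] turn 0.004 after-turn shift [ 14.2 532.4   3. ]
```

```bash
echo '[[[0, 20, 0, 0, 0], [1, 53, 0, 0, 0], [2, 86, 0, 0, 0], [3, 119, 0, 0, 0], [4, 152, 0, 0, 0]]]' > m.json && python3 steer.py m.json|grep -E "pos|grip"
echo '[[[1, 33, 0, 0, 0], [2, 66, 0, 0, 0], [3, 99, 0, 0, 0], [4, 132, 0, 0, 0], [5, 165, 0, 0, 0]]]' > m.json && python3 steer.py m.json|grep -E "pos|grip"
echo '[[[1, 33, 0, 0, 0], [2, 66, 0, 0, 0], [3, 99, 0, 0, 0], [4, 129, 0, 0, 0], [4, 155, 0, 0, 0]]]' > m.json && python3 steer.py m.json|grep -E "pos|grip"
echo '[[[0, 25, 0, 0, 0], [0, 45, 0, 0, 0], [0, 59, 0, 0, 0], [0, 59, 0, 0, 0], [0, 59, 0, 0, 0]]]' > m.json && python3 steer.py m.json|grep -E "pos|grip"
python3 -c "
from h import *
to(547.5,-272,28,.212)"
```

```text
eef_pos: [457.4, 96.5, 129.4]
grip_force: 29.8
eef_pos: [497.0, -64.0, 129.3]
grip_force: 29.8
eef_pos: [533.7, -215.1, 129.2]
grip_force: 29.8
eef_pos: [545.7, -270.7, 128.8]
grip_force: 29.8
t 21.38 pos [ 545.7 -270.7  128.8] yaw 0.211 op 0.361 grip 29.8 q [-0.57  0.52  1.65  0.    0.97  0.79] -> shift [  1.5   1.8 100.8] turn -0.001 after-turn shift [  1.5   1.7 100.8]
```

```bash
echo '[[[1.5, 1.5, 25, 0, 0], [1.5, 1.5, 50, 0, 0], [1.5, 1.5, 72, 0, 0], [1.5, 1.5, 88, 0, 0], [1.5, 1.5, 95, 0, 0]]]' > m.json && python3 steer.py m.json|grep -E "pos|grip|ft"
echo '[[[0, 0, 0, 0, 0], [0, 0, 2, 0, 0], [0, 0, 3.5, 0, 0], [0, 0, 4.5, 0, 0], [0, 0, 5, 0, 0]]]' > m.json && python3 steer.py m.json|grep -E "pos|grip|ft"
echo '[[[0, 0, 0.5, 0, 0], [0, 0, 0.5, 0, 0]]]' > m.json && python3 steer.py m.json|grep -E "pos|grip|ft"
```

```text
eef_pos: [546.8, -270.0, 32.0]
ft_force: [1.0, 0.3, -2.5]
grip_force: 29.8
eef_pos: [548.2, -272.1, 29.6]
ft_force: [-0.2, -0.3, -2.8]
grip_force: 29.8
eef_pos: [548.0, -272.1, 28.7]
ft_force: [-0.0, -0.5, -2.5]
grip_force: 29.8
```

```bash
echo '[[[0, 0, 0.5, 0, 0], [0, 0, 1, 0, 0], [0, 0, 1.5, 0, 0], [0, 0, 1.5, 0, 0]]]' > m.json && python3 steer.py m.json|grep -E "pos|grip|ft"
echo '[[[0, 0, 0, 0, 0.5], [0, 0, 0, 0, 0.5], [0, 0, 0, 0, 0.5], [0, 0, 0, 0, 0.5]]]' > m.json && python3 steer.py m.json|grep -E "pos|grip|ft|open"
echo '[[[0, 0, -20, 0, 0.55], [0, 0, -45, 0, 0.6], [0, 0, -70, 0, 0.7], [0, 0, -95, 0, 0.7], [0, 0, -100, 0.02, 0.7]]]' > m.json && python3 steer.py m.json|grep -E "pos|grip|ft|open"
python3 -c "
from h import *
to(597,372.7,126,.19)"
```

```text
eef_pos: [548.0, -272.1, 27.5]
ft_force: [-1.9, 0.7, 4.8]
grip_force: 29.8
eef_pos: [548.0, -272.1, 26.9]
ft_force: [0.6, -0.4, -0.3]
opening: 0.495
grip_force: 0.0
eef_pos: [549.3, -272.9, 130.8]
ft_force: [-0.2, -0.3, -0.1]
opening: 0.692
grip_force: 0.0
t 23.47 pos [ 549.3 -272.9  130.8] yaw 0.192 op 0.692 grip 0.0 q [-0.57  0.52  1.65 -0.    0.97  0.81] -> shift [ 169.9 -624.6    3.1] turn 0.002 after-turn shift [ 168.7 -624.9    4.8]
```

```bash
echo '[[[10, -37, 0, 0, 0.7], [20, -75, 0, 0, 0.7], [30, -113, 0, 0, 0.7], [41, -150, 0, 0, 0.7], [51, -188, 0, 0, 0.7]]]' > m.json && python3 steer.py m.json|grep -E "pos"
echo '[[[10, -37, 0, 0, 0.7], [20, -75, 0, 0, 0.7], [30, -113, 0, 0, 0.7], [41, -150, 0, 0, 0.7], [51, -188, 0, 0, 0.7]]]' > m.json && python3 steer.py m.json|grep -E "pos"
echo '[[[10, -37, 0, 0, 0.7], [20, -75, 0, 0, 0.7], [30, -113, 0, 0, 0.7], [41, -150, 0, 0, 0.7], [51, -188, 0, 0, 0.7]]]' > m.json && python3 steer.py m.json|grep -E "pos"
echo '[[[10, -37, 0, 0, 0.7], [16, -60, 0, 0, 0.7], [16, -60, 0, 0, 0.7], [16, -60, 0, 0, 0.7]]]' > m.json && python3 steer.py m.json|grep -E "pos"
python3 - <<'E'
from h import *
to(597,372.7,14,.19)
i=env.camera_info("wrist");p,d=env.read_camera("wrist");W=cloud("wrist",d,i)
c=np.array([597,372.7]); D=np.hypot(W[...,0]-c[0],W[...,1]-c[1])
q=W[D<55]; t=q[(q[:,2]>77)&(q[:,2]<90)][:,:2]
A=np.linspace(-.1,.5,61); wd=[np.ptp(np.percentile(t@[-np.sin(k),np.cos(k)],[4,96])) for k in A]
m=p.astype(int).sum(2)<220; m&=(D<12)&(W[...,2]<92)
print("hole",W[m].mean(0).round(1),m.sum(),"top",t.mean(0).round(1),"ang",A[np.argmin(wd)],min(wd))
E
```

```text
eef_pos: [561.9, -76.1, 126.4]
eef_pos: [576.2, 118.4, 126.4]
eef_pos: [590.3, 312.7, 126.2]
eef_pos: [594.2, 373.7, 125.6]
t 25.05 pos [594.2 373.7 125.6] yaw 0.193 op 0.702 grip 0.0 q [ 0.47  0.65  1.4  -0.    1.09  1.84] -> shift [  2.7   1.5 111.6] turn 0.003 after-turn shift [  2.6   1.6 111.6]
hole [594.2 372.1  83.9] 189 top [600.3 373. ] ang 0.15 30.067185731530117
```

```bash
echo '[[[2, 0.5, 35, 0, 0.7], [2, 0.5, 70, 0, 0.7], [2, 0.5, 95, 0.01, 0.7], [2, 0.5, 107, 0.01, 0.7], [2, 0.5, 111, 0.01, 0.7]]]' > m.json && python3 steer.py m.json|grep -E "pos|ft"
echo '[[[0, 0, 0, 0, 0.3], [0, 0, 0, 0, 0.1], [0, 0, 0, 0, 0], [0, 0, 0, 0, 0], [0, 0, 0, 0, 0]]]' > m.json && python3 steer.py m.json|grep -E "pos|grip"
echo '[[[0, 0, 0, 0, 0], [0, 0, 0, 0, 0], [0, 0, 0, 0, 0], [0, 0, 0, 0, 0]]]' > m.json && python3 steer.py m.json
```

```text
eef_pos: [596.4, 370.9, 13.8]
ft_force: [-0.6, -0.7, 0.0]
eef_pos: [597.4, 372.9, 17.1]
grip_force: 0.0
t: 26.27
eef_pos: [597.2, 372.8, 16.8]
tcp_rot: [-3.141, -0.001, 0.182]
ft_force: [-1.0, -0.6, 5.8]
opening: 0.358
grip_force: 29.6
```

```bash
echo '[[[0, 0, -8, 0, 0], [0, 0, -30, -0.03, 0], [0, 0, -60, -0.03, 0], [0, 0, -90, -0.03, 0], [0, 0, -115, -0.03, 0]]]' > m.json && python3 steer.py m.json|grep -E "pos|grip"
python3 -c "
from h import *
to(564.5,-352.3,130,.212)"
```

```text
eef_pos: [596.9, 372.7, 133.0]
grip_force: 29.7
t 26.68 pos [596.9 372.7 133. ] yaw 0.212 op 0.354 grip 29.7 q [ 0.46  0.65  1.39 -0.    1.1   1.82] -> shift [-184.2  702.     2.9] turn -0.0 after-turn shift [-184.2  701.9    3. ]
```

```bash
echo '[[[-5, 20, 0, 0, 0], [-14, 53, 0, 0, 0], [-22, 86, 0, 0, 0], [-31, 119, 0, 0, 0], [-40, 152, 0, 0, 0]]]' > m.json && python3 steer.py m.json|grep -E "pos|grip"
echo '[[[-8, 33, 0, 0, 0], [-17, 66, 0, 0, 0], [-26, 99, 0, 0, 0], [-34, 132, 0, 0, 0], [-43, 165, 0, 0, 0]]]' > m.json && python3 steer.py m.json|grep -E "pos|grip"
echo '[[[-8, 33, 0, 0, 0], [-17, 66, 0, 0, 0], [-26, 99, 0, 0, 0], [-34, 132, 0, 0, 0], [-43, 165, 0, 0, 0]]]' > m.json && python3 steer.py m.json|grep -E "pos|grip"
echo '[[[-8, 33, 0, 0, 0], [-17, 66, 0, 0, 0], [-26, 99, 0, 0, 0], [-34, 130, 0, 0, 0], [-42, 158, 0, 0, 0]]]' > m.json && python3 steer.py m.json|grep -E "pos|grip"
echo '[[[-6, 25, 0, 0, 0], [-11, 46, 0, 0, 0], [-16, 61, 0, 0, 0], [-16, 61, 0, 0, 0], [-16, 61, 0, 0, 0]]]' > m.json && python3 steer.py m.json|grep -E "pos|grip"
python3 -c "
from h import *
to(564.5,-352.3,30,.212)"
```

```text
eef_pos: [589.2, 214.3, 131.1]
grip_force: 29.7
eef_pos: [582.0, 43.7, 131.2]
grip_force: 29.7
eef_pos: [574.7, -126.7, 131.2]
grip_force: 29.7
eef_pos: [566.7, -290.3, 131.1]
grip_force: 29.7
eef_pos: [563.9, -351.5, 130.7]
grip_force: 29.6
t 28.77 pos [ 563.9 -351.5  130.7] yaw 0.211 op 0.359 grip 29.6 q [-0.66  0.59  1.51  0.    1.04  0.7 ] -> shift [  0.4   0.9 100.7] turn -0.001 after-turn shift [  0.4   0.9 100.7]
```

```bash
echo '[[[0, 1, 25, 0, 0], [0, 1, 50, 0, 0], [0, 1, 72, 0, 0], [0, 1, 88, 0, 0], [0, 1, 95, 0, 0]]]' > m.json && python3 steer.py m.json|grep -E "pos|grip|ft"
echo '[[[0, 0, 0, 0, 0], [0, 0, 2, 0, 0], [0, 0, 3.5, 0, 0], [0, 0, 4.5, 0, 0], [0, 0, 5, 0, 0]]]' > m.json && python3 steer.py m.json|grep -E "pos|grip|ft"
echo '[[[0, 0, 0.5, 0, 0], [0, 0, 1, 0, 0]]]' > m.json && python3 steer.py m.json|grep -E "pos|grip|ft"
```

```text
eef_pos: [563.9, -350.3, 33.7]
ft_force: [-0.6, 0.2, -2.6]
grip_force: 29.6
eef_pos: [564.9, -352.5, 31.7]
ft_force: [0.2, -0.3, -2.1]
grip_force: 29.6
eef_pos: [564.7, -352.5, 30.3]
ft_force: [0.3, -0.2, -2.0]
grip_force: 29.6
```

```bash
echo '[[[0, 0, 0.5, 0, 0], [0, 0, 1, 0, 0], [0, 0, 1.2, 0, 0], [0, 0, 1.2, 0, 0]]]' > m.json && python3 steer.py m.json|grep -E "pos|grip|ft"
echo '[[[0, 0, 0, 0, 0.5], [0, 0, 0, 0, 0.5], [0, 0, 0, 0, 0.5], [0, 0, 0, 0, 0.5]]]' > m.json && python3 steer.py m.json|grep -E "pos|grip|ft|open"
echo '[[[0, 0, -20, 0, 0.55], [0, 0, -50, 0, 0.6], [0, 0, -85, 0, 0.7], [0, 0, -120, 0, 0.7], [0, 0, -150, 0, 0.7]]]' > m.json && python3 steer.py m.json|grep -E "pos|grip|ft|open"
echo '[[[-10, 30, 0, 0, 0.7], [-20, 65, 0, 0, 0.7], [-30, 100, 0, 0, 0.7], [-40, 135, 0, 0, 0.7], [-50, 165, 0, 0, 0.7]]]' > m.json && python3 steer.py m.json|grep pos
python3 - <<'E'
from h import *
p,d=env.read_camera("top"); cv2.imwrite("pics/end.png",p[:,:,::-1]); W=cloud("top",d)
for n,x,y,h in(("sr",504.3,-109.5,78),("sl",519.1,-177.9,78),("br",546.6,-272.2,95),("bl",563.9,-352.3,95)):
    D=np.hypot(W[...,0]-x,W[...,1]-y); q=W[D<50]; t=q[(q[:,2]>h-8)&(q[:,2]<h+8)]
    m=(p.astype(int).sum(2)<230)&(D<12)&(W[...,2]>h-10)
    print(n,(x,y),"hole",W[m].mean(0).round(1),m.sum(),"top",t.mean(0).round(1),len(t))
for n,x,y,h in(("ps",611.7,131.8,65),("pb",427.1,386.3,82)):
    q=W[np.hypot(W[...,0]-x,W[...,1]-y)<50]; t=q[q[:,2]>h-8]; print(n,t.mean(0).round(1))
E
```

```text
eef_pos: [564.8, -352.5, 29.8]
ft_force: [-1.8, 1.2, 6.7]
grip_force: 29.7
eef_pos: [564.6, -352.4, 28.7]
ft_force: [-1.0, -0.7, -0.2]
opening: 0.494
grip_force: 0.0
eef_pos: [564.7, -352.4, 181.1]
ft_force: [0.3, 0.3, -0.3]
opening: 0.695
grip_force: 0.0
eef_pos: [549.9, -526.3, 178.6]
sr (504.3, -109.5) hole [ 504.1 -108.8   79.7] 10 top [ 505.6 -106.4   77.7] 350
sl (519.1, -177.9) hole [ 517.1 -177.7   78.5] 4 top [ 519.7 -174.6   77.6] 354
br (546.6, -272.2) hole [ 545.4 -272.8   96.8] 20 top [ 547.8 -269.4   95. ] 567
bl (563.9, -352.3) hole [ 562.2 -353.3   96.9] 11 top [ 564.6 -349.8   94.8] 580
ps [612.2 131.8  64.7]
pb [430.2 383.9  81.8]
```

View pics/end.png

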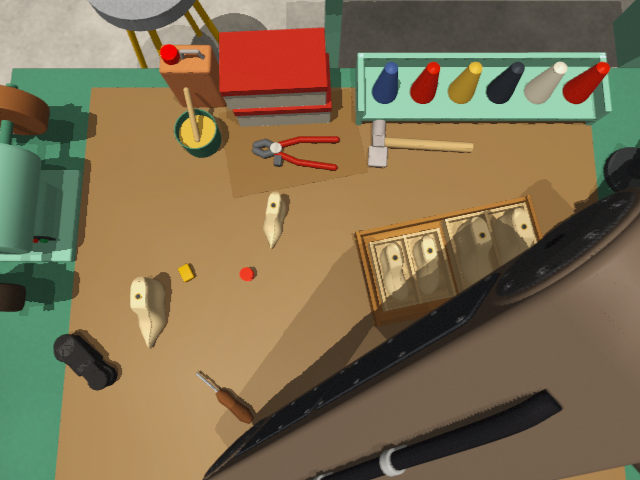

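All four lasts stand upright in their bays, with holes at about (395,258), (429,251), (482,236) and (523,226). They are within 3 mm of target and at the right height. Both pointed lasts, at (275,205) and (138,297), have not moved. Handing in.

```bash
python3 -c "
from cell import env
print(env.job_done())"
```

```text
the job is handed in; nothing more can be done
None
```

The job is handed in: all four round-toed lasts were set down upright in their own bays, within about 3 mm of centre in the final top-camera check, and the pointed pair has not moved; the hand-in gave no verdict.

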